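# Hold a hanging aluminium sleeve down in the V-blocks for inspection

## Robot

A 7-joint arm with a two-finger parallel gripper is mounted at the origin on the work surface. World frame = base frame: x ahead of the robot, y to its left, z up, the work surface at z = 0. Lengths are in m, angles in rad, forces in N, time in s.
With the tool pointing down it reaches from about 0.425 to 0.95 m from the base axis. Payload 4.7 kg.
Tool frame: the origin (TCP) lies at the very end of the fingers, on their centre line; the grasp point (between the pads) lies 19 mm behind it (r.tcp_to_grasp is the distance from the TCP to the grasp point, in m); x points along the fingers, y is the direction in which the jaws open and shut, and the axes are right-handed (so a half turn about x gives the same grasp; the last joint's range is limited). The gripper opens to 85 mm and grips with 20 to 120 N. Pads are 22 mm wide; open, the fingers measure 114 mm over their backs; the gripper's body (76 mm by 85 mm) begins 54 mm behind the grasp point. The pads swing forward as they close: fully open they stand 13 mm farther back than shut.
Start: joints at [1.113, 0.469, -0.049, 1.532, 0.024, 1.141, -0.082], TCP at [0.281, -0.614, 0.231] pointing down, gripper open.
Joint ranges: [-2.59, 2.59], [-0.33, 1.99], [-1.39, 1.29], [0.1, 2.45], [-1.04, 4.18], [0.21, 1.99], [-2.66, 2.66]. Speed limits (rad/s): [2.57, 2.57, 3.14, 3.14, 3.14, 3.14, 3.14].

## Interface

Orientations are given as a unit quaternion [w, x, y, z].
In Python, from bench import r gives the robot as it stands. The module is installed in compiled form; this text tells all that it offers.
- The arm moves only by the tool step_arm, never from a script. Its argument "increments" is a list of rows, each a list of 7 numbers: the shift along the world's x, y, z in cm, then the turn, a rotation vector about the world's x, y, z in rad, then the closure, from -1 (fully open) to 1 (shut). In form: [[tx, ty, tz, wx, wy, wz, hand], ...]. A call has exactly 10 rows; each row is the pose to reach, as a shift and turn from the pose commanded when the call began; what a row does not reach only later rows make up. A row lasts 1/10 s, in which the tool goes at most 50 mm and 8.59 degrees, less where a joint would pass 70% of its speed; a pose out of reach is approached as far as the arm can. A call with a gripper value outside its range is refused whole. The fingers move at their own pace and stop on an object; the grip force is fixed at half the most. Time passes only in rows, so rows that repeat a pose let the fingers close, or fill a call up. It gives the time, the measured TCP pose, the force and the opening at its end, in the units of the state.
- r.get_obs(): the state, without advancing time (a new reading comes with each control period).
- r.camera(name): name is "scene" or "top" or "wrist"; returns (picture, depth): 480x640x3 uint8, red, green, blue; 480x640 float32, m along the optical axis (not along the pixel's ray), 0 where there is no reading.
- r.calibration(name): a dict with "K" (3x3 intrinsics, pixels), "R" (3x3) and "t" (3): a world point X has camera coordinates R X + t; the wrist camera has in their place "tool_from_camera" (4x4, takes a point from camera to tool coordinates, whose origin is the TCP and whose axes are the tool frame's). Camera axes: x right, y down, z forward; pixel columns grow to the right and rows downward; lengths in m; the calibration is good to about 2 mm. The wrist camera is an equidistant fisheye: a pixel r from the principal point sees the ray r / f radians off the axis. A picture is of the moment at which its call begins: read the wrist's pose just before it. calibration takes no time and is no camera call.
- r.finish_job(): hands the job in, once; it reports no verdict.
The state is a dict: "time_s": time; "joints": joint angles; "qd": joint speeds; "effort": joint torques, N m; "eef_pos": TCP position; "ee_rot": TCP orientation; "ft_force": force on the tool from outside, world axes, zero at the start; "wrist_torque": the same for the moment, N m; "finger_gap": opening from 0.0 (shut) to 1.0 (fully open).
Only numpy, scipy, OpenCV 4.12 (cv2) and the standard library are available. Lean on these libraries where they do the work, as an engineer would, in place of code of your own. Each camera call takes 0.05 s, during which the arm holds its last target. There are 200 camera calls.

## Task

Lift the longer of the two hanging aluminium sleeves up over the turned-up tip and off its peg, without dropping it, and lay it in the pair of V-blocks, centred along their length. Without ramming it, press it down firmly with about 15 N so that it bears on both sloping faces, and finish while still holding it pressed there. Leave everything else on the bench where it is.

Things in the scene. Friction and masses are not known exactly. Their poses are not given: they have to be found in the camera images.
- sleeve_mid (a point): Centre (on the axis, mid-length) of the longer sleeve, the one to move: aluminium tube 100 mm long, 46 mm outside, 36 mm bore, about 0.18 kg. Own x runs along the tube (either end alike); roll means nothing. It hangs level on the peg of either stand, bore top resting on the peg, centre 12 mm below the peg's axis, 138 mm above the table.
- stub_mid (a point): The shorter sleeve, a bystander: aluminium tube 55 mm long, 46 mm outside, 36 mm bore, hanging on the other stand. The point is its centre, own x along the tube.
- stand_a_peg (a point): Middle of the level peg of one of two like fixed stands, on its axis, 150 mm above the table. Peg 12 mm thick, pointing to own -x (roughly to the robot). Post (34 mm wide) at own x +55 to +75 mm, upturned tip (10 mm thick) at -55 to -65 mm; the tops of both are 15 mm above the axis. A sleeve clears the tip when raised 9 to 24 mm, and is off after 120 mm along own -x.
- stand_b_peg (a point): The same point and axes on the other, identical stand. Which stand carries the longer sleeve is seen from the sleeve's position.
- vblock_seat (a point): Where the long sleeve's centre lies when seated, 68.5 mm above the table. A fixed base 130 x 100 x 12 mm carries two steel V saddles, each 16 mm thick and 72 mm wide, centred at own x +39 and -39 mm, 62 mm free between them for fingers. Own x runs along the V (either way alike), y across, z up. V of 90 degrees, bottom 36 mm and edges 64 mm above the table, mouth 56 mm.
- vface_l: The sloping faces of both saddles on the V's own +y side (origin at the middle of the fixture's underside, axes as vblock_seat). They and vface_r are the two contact lines; a sideways pull while pressing unloads one of them.
- vface_r: The sloping faces of both saddles on the V's own -y side (origin and axes as vface_l).
- housing1: Bystander: grooved round steel housing, 76 mm diameter, 50 mm high, standing loose on the table; origin under its centre.
- housing2: Bystander: a second housing like housing1.
- socket: Bystander: small steel socket, 30 mm diameter, 36 mm high, standing loose between the fixtures; origin under its centre.
- marker: Bystander: white marker with a green cap lying on the table, 122 mm long, 16 mm high; origin under the middle of its white barrel.
- extension: Bystander: socket extension bar with a black grip lying on the table, 215 mm long, 24 mm high; origin at table level, 40 mm from the steel end, own x along the bar.
- ratchet: Bystander: steel wrench lying on the table, about 200 mm long, under 25 mm high; own x along it.
Mind the look-alikes: they are no part of the job. Leave any yellow look-alike of the part that bears stand_a_peg alone.

How it is judged:
By the outcome, as a careful person would: the job done as asked, in the order asked, and still so for the second after the job is handed in, while the arm keeps its last pose, push and grip.
It also fails if it takes over 48 s, if anything falls off the work surface, if the arm or the gripper's body presses on something with over 40 N, if the wrist force passes 120 N, or if a joint passes its speed limit or range.

## Working session

There is one attempt and no reset: what is moved stays moved. The work goes in short steps, Python scripts to look and compute and a tool call to move; the robot and the scene stay as the last step left them, time stands still between calls to the robot, and variables do not carry over. Pictures are saved under pics/ and viewed, about 8 in all and at most 12, crops included, and the job is handed in when it is done.

Besides the shell and the picture viewer there is one more tool, called as a command line: name --pt "numbers of a row" for each row, then --argument value for the rest. step_arm: Moves the arm, as the interface text tells. Its arguments: {"type":"object","properties":{"increments":{"type":"array"}},"required":["increments"]}

```bash
mkdir -p pics; cat > h.py <<'E'
import numpy as np,cv2
from bench import r
def cap(n):
    p,d=r.camera(n); np.savez(''+n+'.npz',p=p,d=d); return p,d
def load(n):
    z=np.load(''+n+'.npz'); return z['p'],z['d']
def cloud(n):
    p,d=load(n); c=r.calibration(n); K=np.array(c['K']);R=np.array(c['R']);t=np.array(c['t'])
    v,u=np.mgrid[:480,:640]
    X=np.stack([(u-K[0,2])/K[0,0]*d,(v-K[1,2])/K[1,1]*d,d],-1)
    return (X-t)@R
E
python3 - <<'E'
from h import *
for n in('scene','top'):
    p,d=cap(n); cv2.imwrite(f'pics/{n}1.png',p[...,::-1]); print(n,r.calibration(n))
print(r.get_obs())
E
```

```text
scene {'K': array([[622.23003537,   0.        , 323.85414501],
       [  0.        , 622.23003537, 234.21810668],
       [  0.        ,   0.        ,   1.        ]]), 'R': array([[ 0.80873813,  0.58783196,  0.01990508],
       [ 0.42284328, -0.5575569 , -0.71437655],
       [-0.40883516,  0.58616029, -0.69947833]]), 't': array([-0.42669687, -0.14328183,  1.64210153])}
top {'K': array([[500.85101762,   0.        , 322.27529707],
       [  0.        , 500.85101762, 227.95117653],
       [  0.        ,   0.        ,   1.        ]]), 'R': array([[ 0.00472816, -0.99996211,  0.00730857],
       [-0.9950117 , -0.00543279, -0.09961028],
       [ 0.09964622, -0.00680114, -0.99499969]]), 't': array([-0.00616331,  0.53275564,  1.43772896])}
{'time_s': 0.1, 'joints': array([ 1.11309994,  0.46936676, -0.04859631,  1.53355424,  0.02407288,
        1.14099525, -0.0823177 ]), 'qd': array([-1.47389394e-04, -2.73110423e-03, -3.02300028e-04, -2.96633104e-03,
       -4.09668872e-04,  9.16519847e-05, -4.13262165e-04]), 'effort': array([ 5.06841516e-04, -5.11515391e+01, -4.72031767e-02, -2.38391572e+01,
        1.07411880e-02,  4.38136354e-03, -1.04114903e-05]), 'eef_pos': array([ 0.280456  , -0.61341288,  0.23037089]), 'ee_rot': array([-0.14984565, -0.69077427, -0.15104204,  0.69105969]), 'ft_force': array([0.72448976, 0.58933315, 0.12295038]), 'wrist_torque': array([-0.02996142,  0.00540043, -0.047479  ]), 'finger_gap': 1.0006418956298897}
```

View pics/scene1.png

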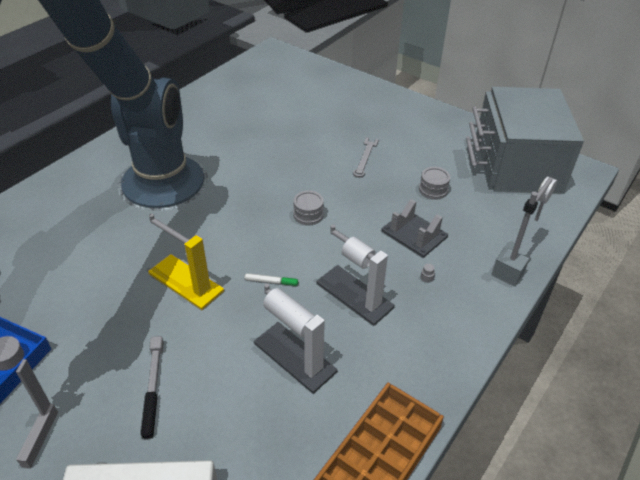

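View pics/top1.png

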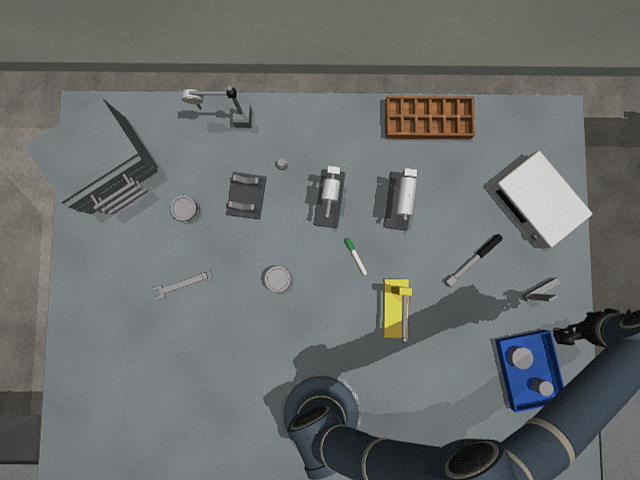

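The scene view shows the long sleeve at (292,312) on the nearer stand. In the top view the long sleeve is at (407,193), the short one at (331,187), and the V-blocks at (246,195) with saddles at (246,180) and (242,210). The yellow look-alike is at (396,308).

```bash
python3 - <<'E'
from h import *
W=cloud('top')
def reg(n,u0,u1,v0,v1,z0,z1):
    P=cloud(n)[v0:v1,u0:u1].reshape(-1,3); return P[(P[:,2]>z0)&(P[:,2]<z1)]
def desc(nm,P):
    q=P[:,:2]; r_=cv2.minAreaRect((q*1000).astype(np.float32)); print(nm,len(P),'mean',P.mean(0).round(4),'zmax',np.percentile(P[:,2],98).round(4),'rect',r_)
desc('A all',reg('top',380,425,160,235,.1,.2))
desc('B all',reg('top',310,350,160,235,.1,.2))
desc('A post/tip',reg('top',380,425,160,235,.161,.2))
desc('A base',reg('top',375,425,160,235,.004,.03))
desc('sadl far',reg('top',222,270,165,193,.03,.08))
desc('sadl near',reg('top',222,270,195,225,.03,.08))
desc('Vbase',reg('top',222,270,165,225,.005,.025))
desc('B base',reg('top',305,350,160,235,.004,.03))
desc('table',reg('top',420,440,240,260,-.1,.1))
# scene
desc('S sleeve',reg('scene',255,330,280,345,.1,.2))
P=cloud('scene');
for nm,(u0,u1,v0,v1) in dict(S=(260,330,280,380),V=(380,450,195,255)).items():
    Q=P[v0:v1,u0:u1].reshape(-1,3)
    for z0,z1 in((.005,.02),(.03,.08),(.1,.2)):
        q=Q[(Q[:,2]>z0)&(Q[:,2]<z1)]
        if len(q)>20: desc(f'scene {nm} {z0}',q)
p,_=load('top'); a=cv2.resize(p[150:240,220:430],None,fx=3.8,fy=3.8,interpolation=cv2.INTER_CUBIC); cv2.imwrite('pics/crop.png',a[...,::-1])
E
```

```text
A all 799 mean [ 0.6165 -0.2288  0.156 ] zmax 0.1688 rect ((612.695068359375, -230.5961151123047), (45.98392868041992, 139.19142150878906), 82.7470474243164)
B all 603 mean [ 0.6304 -0.0255  0.1551] zmax 0.1679 rect ((618.7778930664062, -23.731380462646484), (45.65082931518555, 140.63818359375), 81.8914566040039)
A post/tip 231 mean [ 0.63   -0.2323  0.1641] zmax 0.1707 rect ((613.3199462890625, -227.4654541015625), (33.90705490112305, 138.9092254638672), 79.95086669921875)
A base 1022 mean [ 0.6109 -0.2212  0.0103] zmax 0.0188 rect ((629.9348754882812, -234.3939208984375), (147.61936950683594, 225.57484436035156), 89.60124969482422)
sadl far 182 mean [0.6703 0.2184 0.0519] zmax 0.0696 rect ((671.5301513671875, 217.96157836914062), (72.21380615234375, 17.776981353759766), 82.4417724609375)
sadl near 173 mean [0.5933 0.2287 0.0517] zmax 0.0687 rect ((594.0056762695312, 228.5768280029297), (71.89613342285156, 17.97287940979004), 82.15337371826172)
Vbase 1191 mean [0.6298 0.2225 0.0123] zmax 0.0201 rect ((634.1660766601562, 227.04864501953125), (178.0452117919922, 141.482421875), 0.0917
[... 620 characters left out ...]
1562, 261.8571472167969), 37.87411117553711)
scene S 0.03 281 mean [ 0.6793 -0.2457  0.0548] zmax 0.0777 rect ((681.7705078125, -243.29751586914062), (38.412757873535156, 19.62436294555664), 54.12944793701172)
scene S 0.1 1849 mean [ 0.6318 -0.2398  0.149 ] zmax 0.1654 rect ((616.0291748046875, -233.07423400878906), (44.16972351074219, 140.39585876464844), 82.9383773803711)
scene V 0.005 1189 mean [0.6388 0.2202 0.0111] zmax 0.0182 rect ((618.42138671875, 251.9512481689453), (162.36578369140625, 222.74404907226562), 31.978700637817383)
scene V 0.03 610 mean [0.6372 0.2218 0.0482] zmax 0.0659 rect ((634.9144287109375, 221.25201416015625), (79.4677734375, 98.42704010009766), 81.51870727539062)
```

View pics/crop.png

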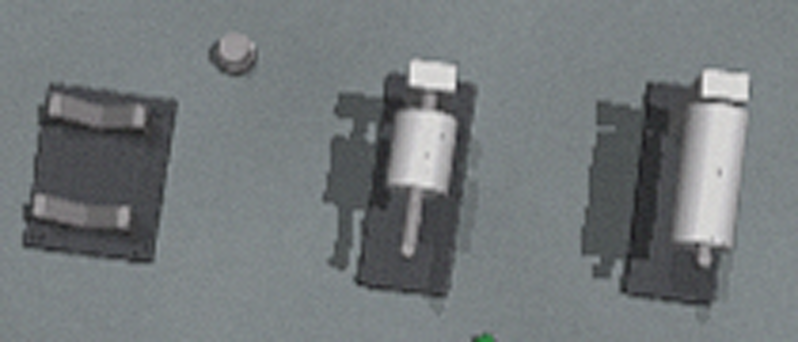

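```bash
python3 - <<'E'
from h import *
from scipy.spatial.transform import Rotation as Ro
P=cloud('top')
def d(nm,u0,u1,v0,v1,z0,z1):
    q=P[v0:v1,u0:u1].reshape(-1,3);q=q[(q[:,2]>z0)&(q[:,2]<z1)]
    print(nm,len(q),np.percentile(q,[2,98],axis=0).round(3).tolist())
d('yellow',380,415,270,345,.08,.25); d('box',490,600,145,250,.03,.5)
d('bracket',515,565,275,305,.03,.5);d('lamp',175,260,80,130,.03,.5);d('stubstand',310,350,160,235,.1,.2)
o=r.get_obs(); q=o['ee_rot'];M=Ro.from_quat(np.r_[q[1:],q[0]]).as_matrix();print(M.round(3))
yaw=np.degrees(np.arctan2(M[1,1],M[0,1]));print('tool y yaw',yaw)
# sleeve crown: points near top, both cams
for n,(u0,u1,v0,v1) in dict(top=(380,425,175,225),scene=(255,325,280,350)).items():
    C=cloud(n)[v0:v1,u0:u1].reshape(-1,3);a=np.radians(-7.2);e=np.array([np.cos(a),np.sin(a)]);f=np.array([-e[1],e[0]])
    s=(C[:,:2]-[.61,-.231])@e;t=(C[:,:2]-[.61,-.231])@f;z=C[:,2]
    k=(z>.125)&(z<.2)
    for lo in range(-90,90,10):
        m=k&(s*1000>=lo)&(s*1000<lo+10)
        if m.sum()>8: print(n,lo,m.sum(),(np.percentile(t[m],[3,97])*1000).round(1),np.percentile(z[m],95).round(4))
E
```

```text
yellow 355 [[0.231, -0.234, 0.098], [0.365, -0.203, 0.169]]
box 5053 [[0.498, -0.749, 0.039], [0.734, -0.522, 0.076]]
bracket 284 [[0.331, -0.683, 0.03], [0.388, -0.592, 0.172]]
lamp 906 [[0.841, 0.213, 0.036], [0.895, 0.367, 0.242]]
stubstand 603 [[0.556, -0.047, 0.119], [0.685, -0.004, 0.168]]
[[-0.001  0.416 -0.909]
 [ 0.002 -0.909 -0.416]
 [-1.    -0.002  0.   ]]
tool y yaw -65.43173468616432
top -70 13 [-1.6  5.9] 0.1674
top -60 16 [-13.2   6. ] 0.1652
top -50 76 [-18.3  22.9] 0.1627
top -40 61 [-21.1  22.4] 0.1641
top -30 62 [-18.7  23.1] 0.1625
top -20 62 [-18.4  22. ] 0.1639
top -10 64 [-19.7  22.8] 0.1617
top 0 66 [-18.   22.6] 0.1637
top 10 60 [-20.1  22.4] 0.1635
top 20 62 [-18.1  23. ] 0.164
top 30 63 [-20.8  22.3] 0.1635
top 40 56 [-18.6  22.8] 0.1639
top 50 32 [-15.   17.6] 0.1657
scene -70 16 [-4.2  6.3] 0.1664
scene -60 36 [-4.8  5.1] 0.1649
scene -50 90 [-21.1  17. ] 0.1611
scene -40 114 [-21.8  16.5] 0.1623
scene -30 118 [-22.2  15.3] 0.1614
scene -20 110 [-21.5  17.1] 0.1609
scene -10 121 [-21.4  16.9] 0.1616
scene 0 119 [-21.6  16.4] 0.1614
scene 10 125 [-21.6  16.7] 0.1605
scene 20 116 [-21.7  15.8] 0.1615
scene 30 121 [-21.4  15.8] 0.1611
scene 40 131 [-21.4  15.3] 0.1613
scene 50 104 [-20.2  14.1] 0.1657
scene 60 132 [-17.   15.7] 0.1665
scene 70 219 [-16.6  15.5] 0.1651
```

step_arm --pt "0 0 3 0 0 0 -1" --pt "2 2 5 0 0 -0.05 -1" --pt "5 6 6 0 0 -0.12 -1" --pt "9 10 6 0 0 -0.2 -1" --pt "12 14 6 0 0 -0.28 -1" --pt "15 18 6 0 0 -0.35 -1" --pt "18 21 6 0 0 -0.42 -1" --pt "21 25 6 0 0 -0.49 -1" --pt "23 28 6 0 0 -0.555 -1" --pt "25 30 6 0 0 -0.555 -1"

```text
time_s: 1.1
eef_pos: [0.532, -0.3103, 0.291]
ee_rot: [0.044, -0.706, 0.043, 0.706]
ft_force: [0.7, -0.3, 0.5]
finger_gap: 1.0
```

step_arm --pt "2 2 0 0 0 0 -1" --pt "4 4 0 0 0 0 -1" --pt "6 6 -1 0 0 0 -1" --pt "7.9 8.2 -2 0 0 0 -1" --pt "7.9 8.2 -4 0 0 0 -1" --pt "7.9 8.2 -5 0 0 0 -1" --pt "7.9 8.2 -5 0 0 0 -1" --pt "7.9 8.2 -5 0 0 0 -1" --pt "7.9 8.2 -5 0 0 0 -1" --pt "7.9 8.2 -5 0 0 0 -1"

```text
time_s: 2.1
eef_pos: [0.6099, -0.2326, 0.2424]
ee_rot: [-0.045, 0.706, -0.045, -0.705]
ft_force: [-0.2, -0.8, 0.4]
finger_gap: 1.001
```

```bash
python3 - <<'E'
from h import *
from scipy.spatial.transform import Rotation as Ro
o=r.get_obs();q=o['ee_rot'];M=Ro.from_quat(np.r_[q[1:],q[0]]).as_matrix()
print(o['time_s'],o['eef_pos'],o['joints'].round(3),o['ft_force'],'yaw',np.degrees(np.arctan2(M[1,1],M[0,1])),M[2].round(4))
p,d=cap('wrist'); np.savez('wpose.npz',M=M,t=o['eef_pos']); c=r.calibration('wrist');print(c)
cv2.imwrite('pics/w1.png',p[...,::-1])
E
```

```text
2.1 [ 0.60985879 -0.23256559  0.24241526] [ 0.391  0.427 -0.128  1.574  0.059  1.143 -1.448] [-0.19716628 -0.84088456  0.40413238] yaw -97.28450690085141 [-1.0e+00  6.0e-04 -1.7e-03]
{'K': array([[371.64829954,   0.        , 320.01431261],
       [  0.        , 371.64829954, 239.85081309],
       [  0.        ,   0.        ,   1.        ]]), 'tool_from_camera': array([[-8.09576455e-04, -2.81901063e-01,  9.59443138e-01,
        -1.43201457e-01],
       [ 9.99999399e-01, -9.37477528e-04,  5.68350572e-04,
        -2.17798344e-04],
       [ 7.39237751e-04,  9.59443022e-01,  2.81901653e-01,
        -7.18042754e-02],
       [ 0.00000000e+00,  0.00000000e+00,  0.00000000e+00,
         1.00000000e+00]])}
```

View pics/w1.png

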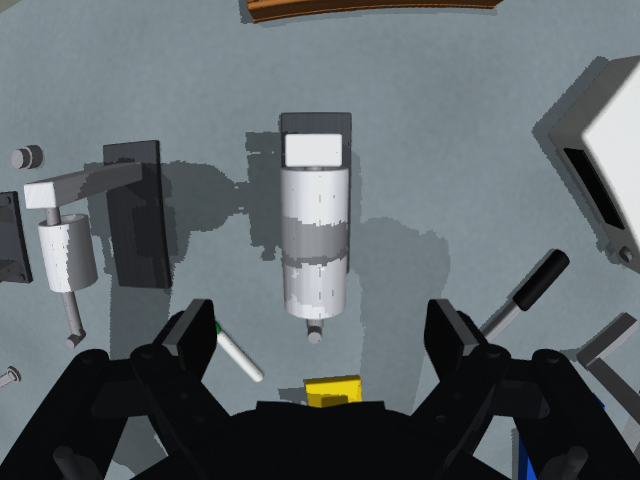

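The wrist view shows the sleeve at about column 315, rows 168–318. The post is at (313,150), the tip at (315,335), and the finger centre at column 320. So the sleeve is nearly centred and aligned.

```bash
cat >> h.py <<'E'
def ray(u,v,z,M,t):
    c=r.calibration('wrist');K=c['K'];T=c['tool_from_camera']
    x=np.array([u-K[0,2],v-K[1,2]]);rr=np.hypot(*x);th=rr/K[0,0]
    d=np.r_[x/rr*np.sin(th),np.cos(th)];D=M@(T[:3,:3]@d);O=M@T[:3,3]+t
    return O+D*(z-O[2])/D[2]
E
python3 - <<'E'
from h import *
w=np.load('wpose.npz');M,t=w['M'],w['t']
a=np.radians(-7.2);e=np.array([np.cos(a),np.sin(a)]);f=np.array([-e[1],e[0]])
for n,u,v,z in [('far crown',315,167,.161),('near crown',315,318,.161),('far L',281,180,.142),('far R',349,180,.142),('near L',284,300,.142),('near R',346,300,.142),('post near',313,166,.165),('post L',286,150,.165),('post R',341,150,.165),('tip top',315,335,.165)]:
    X=ray(u,v,z,M,t);print(n,X.round(4),'s,t mm',((X[:2]-[.61,-.231])@e*1000).round(1),((X[:2]-[.61,-.231])@f*1000).round(1))
E
```

```text
far crown [ 0.6616 -0.2361  0.161 ] s,t mm 51.8 1.4
near crown [ 0.5611 -0.2228  0.161 ] s,t mm -49.5 2.0
far L [ 0.6544 -0.2123  0.142 ] s,t mm 41.7 24.1
far R [ 0.6486 -0.2568  0.142 ] s,t mm 41.5 -20.8
near L [ 0.5685 -0.2009  0.142 ] s,t mm -45.0 24.7
near R [ 0.5628 -0.2455  0.142 ] s,t mm -45.0 -20.3
post near [ 0.6626 -0.2351  0.165 ] s,t mm 52.7 2.5
post L [ 0.6743 -0.2206  0.165 ] s,t mm 62.5 18.4
post R [ 0.6701 -0.2527  0.165 ] s,t mm 62.3 -14.0
tip top [ 0.55   -0.2214  0.165 ] s,t mm -60.7 2.0
```

step_arm --pt "0.1 0.2 -2 0 0 0 -1" --pt "0.1 0.3 -4 0 0 0 -1" --pt "0.1 0.3 -7 0 0 0 -1" --pt "0.1 0.3 -9 0 0 0 -1" --pt "0.1 0.3 -11 0 0 0 -1" --pt "0.1 0.3 -12.4 0 0 0 -1" --pt "0.1 0.3 -12.4 0 0 0 -1" --pt "0.1 0.3 -12.4 0 0 0 -1" --pt "0.1 0.3 -12.4 0 0 0 0.0" --pt "0.1 0.3 -12.4 0 0 0 0.5"

```text
time_s: 3.15
eef_pos: [0.6114, -0.2291, 0.1186]
ee_rot: [-0.044, 0.706, -0.045, -0.705]
ft_force: [-0.7, 0.7, 0.6]
finger_gap: 0.691
```

step_arm --pt "0 0 0 0 0 0 1" --pt "0 0 0 0 0 0 1" --pt "0 0 0 0 0 0 1" --pt "0 0 0 0 0 0 1" --pt "0 0 0 0 0 0 1" --pt "0 0 0 0 0 0 1" --pt "0 0 0 0 0 0 1" --pt "0 0 0 0 0 0 1" --pt "0 0 0 0 0 0 1" --pt "0 0 0 0 0 0 1"

```text
time_s: 4.15
eef_pos: [0.6113, -0.2292, 0.1186]
ee_rot: [-0.044, 0.706, -0.045, -0.705]
ft_force: [-1.0, -0.1, 6.3]
finger_gap: 0.522
```

step_arm --pt "0 0 0.2 0 0 0 1" --pt "0 0 0.4 0 0 0 1" --pt "0 0 0.7 0 0 0 1" --pt "0 0 1.0 0 0 0 1" --pt "0 0 1.3 0 0 0 1" --pt "0 0 1.6 0 0 0 1" --pt "0 0 1.6 0 0 0 1" --pt "0 0 1.6 0 0 0 1" --pt "0 0 1.6 0 0 0 1" --pt "0 0 1.6 0 0 0 1"

```text
time_s: 5.15
eef_pos: [0.6106, -0.2288, 0.1331]
ee_rot: [0.045, -0.706, 0.045, 0.706]
ft_force: [0.1, -0.2, -1.4]
finger_gap: 0.523
```

```bash
python3 - <<'E'
from h import *
o=r.get_obs();print(o['time_s'],o['eef_pos'],o['ft_force'],o['wrist_torque'],o['finger_gap'])
p,d=cap('scene'); a=cv2.resize(p[260:400,230:390],None,fx=4,fy=4,interpolation=cv2.INTER_CUBIC)
p,d=cap('wrist'); b=cv2.resize(p[100:380,180:460],(560,560))
cv2.imwrite('pics/lift.png',cv2.resize(np.hstack([a,b]),None,fx=.65,fy=.65)[...,::-1])
E
```

```text
5.15 [ 0.61058729 -0.22883029  0.13314764] [ 0.09624659 -0.1547775  -1.43023231] [-0.04446446  0.02755776  0.01331644] 0.5230253959258909
```

View pics/lift.png

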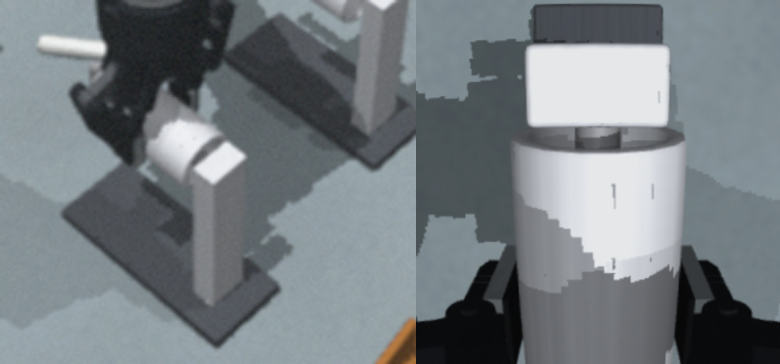

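The sleeve is lifted clear. The crop shows the peg inside the bore, and the force reads only the weight. Next I pull along the peg.

step_arm --pt "-0.8 0.1 0 0 0 0 1" --pt "-1.98 0.255 0 0 0 0 1" --pt "-3.17 0.41 0 0 0 0 1" --pt "-4.36 0.56 0 0 0 0 1" --pt "-5.55 0.71 0 0 0 0 1" --pt "-6.74 0.865 0 0 0 0 1" --pt "-7.94 1.02 0 0 0 0 1" --pt "-9.13 1.17 0 0 0 0 1" --pt "-10.32 1.32 0 0 0 0 1" --pt "-11.5 1.475 0 0 0 0 1"

```text
time_s: 6.25
eef_pos: [0.4947, -0.214, 0.1334]
ee_rot: [-0.045, 0.706, -0.045, -0.706]
ft_force: [-0.1, -0.6, -2.5]
finger_gap: 0.521
```

step_arm --pt "-0.6 0.08 0 0 0 0 1" --pt "-1.2 0.15 0 0 0 0 1" --pt "-1.2 0.15 1 0 0 0 1" --pt "-1.2 0.15 3 0 0 0 1" --pt "-1.2 0.15 5 0 0 0 1" --pt "-1.2 0.15 7 0 0 0 1" --pt "-1.2 0.15 9 0 0 0 1" --pt "-1.2 0.15 11 0 0 0 1" --pt "-1.2 0.15 12 0 0 0 1" --pt "-1.2 0.15 12 0 0 0 1"

```text
time_s: 7.25
eef_pos: [0.4849, -0.2129, 0.2552]
ee_rot: [-0.044, 0.707, -0.045, -0.704]
ft_force: [-0.1, 0.3, -2.6]
finger_gap: 0.522
```

step_arm --pt "0 3 0 0 0 0 1" --pt "0 7 0 0 0 0 1" --pt "1 12 0 0 0 0 1" --pt "2 17 0 0 0 0 1" --pt "3 22 0 0 0 0 1" --pt "3 27 0 0 0 0 1" --pt "3 32 0 0 0 0 1" --pt "3 37 0 0 0 0 1" --pt "3 41 0 0 0 0 1" --pt "3 43.5 0 0 0 0 1"

```text
time_s: 8.25
eef_pos: [0.5121, 0.2268, 0.2522]
ee_rot: [0.043, -0.705, 0.042, 0.707]
ft_force: [0.0, -0.1, -1.6]
finger_gap: 0.525
```

step_arm --pt "0 0 0 0 0 0 1" --pt "0 0 0 0 0 0 1" --pt "0 0 0 0 0 0 1" --pt "0 0 0 0 0 0 1" --pt "0 0 0 0 0 0 1" --pt "0 0 0 0 0 0 1" --pt "0 0 0 0 0 0 1" --pt "0 0 0 0 0 0 1" --pt "0 0 0 0 0 0 1" --pt "0 0 0 0 0 0 1"

```text
time_s: 9.25
eef_pos: [0.5137, 0.2224, 0.2534]
ee_rot: [-0.045, 0.706, -0.045, -0.706]
ft_force: [0.6, 0.3, -2.5]
finger_gap: 0.524
```

```bash
python3 - <<'E'
from h import *
from scipy.spatial.transform import Rotation as Ro
o=r.get_obs();q=o['ee_rot'];M=Ro.from_quat(np.r_[q[1:],q[0]]).as_matrix()
print(o['time_s'],o['eef_pos'],o['ft_force'],'yaw',np.degrees(np.arctan2(M[1,1],M[0,1])),M[2].round(4))
p,d=cap('wrist'); np.savez('wpose.npz',M=M,t=o['eef_pos'])
cv2.imwrite('pics/w2.png',cv2.resize(p[0:240,160:480],None,fx=2.5,fy=2.5,interpolation=cv2.INTER_CUBIC)[...,::-1])
E
```

```text
9.25 [0.51369099 0.22237085 0.25335149] [ 0.61761711  0.32711607 -2.53836462] yaw -97.22989805617475 [-1.e+00  1.e-04 -1.e-04]
```

View pics/w2.png

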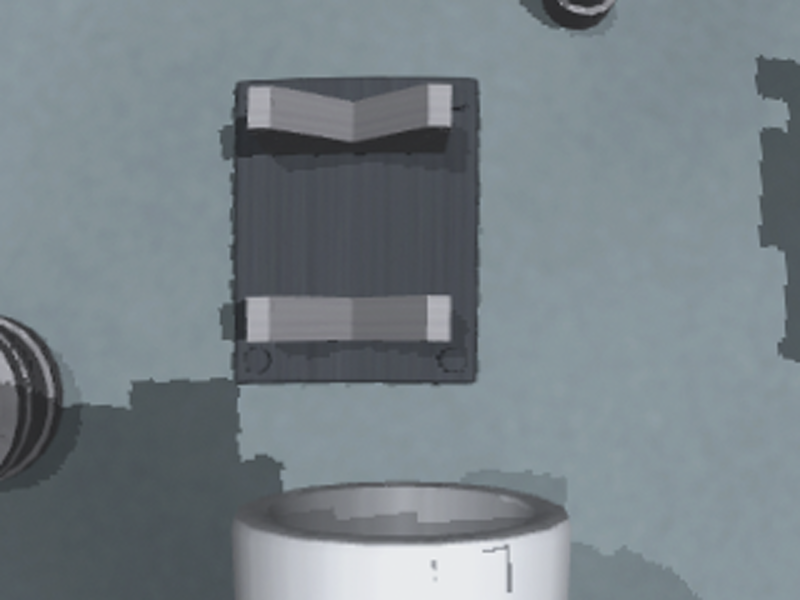

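The V-blocks are in full view. In crop pixels, the far saddle's corners are (248,87), (248,128), (451,84) and (451,126). The near saddle's are (247,297), (247,341), (451,296) and (451,341).

```bash
python3 - <<'E'
from h import *
w=np.load('wpose.npz');M,t=w['M'],w['t']
L=[(248,87),(248,128),(451,84),(451,126),(247,297),(247,341),(451,296),(451,341)]
X=np.array([ray(160+u/2.5,v/2.5,.064,M,t) for u,v in L])
f,n=X[:4].mean(0),X[4:].mean(0);print(X.round(4));print('far',f,'near',n,'sep',np.linalg.norm(f-n),'yaw',np.degrees(np.arctan2(*(f-n)[1::-1])),'mid',(f+n)/2)
d=X[[0,1,4,5]].mean(0)-X[[2,3,6,7]].mean(0);print('width',np.linalg.norm(d),'yaw',np.degrees(np.arctan2(d[1],d[0]))-90)
print('valley',ray(160+352/2.5,102/2.5,.036,M,t),ray(160+350/2.5,297/2.5,.036,M,t))
E
```

```text
[[0.6833 0.2552 0.064 ]
 [0.6677 0.257  0.064 ]
 [0.6739 0.1838 0.064 ]
 [0.658  0.1859 0.064 ]
 [0.6059 0.2653 0.064 ]
 [0.5902 0.2676 0.064 ]
 [0.5963 0.1937 0.064 ]
 [0.5803 0.1957 0.064 ]]
far [0.67069408 0.22047387 0.064     ] near [0.59318912 0.23058046 0.064     ] sep 0.07816113377283979 yaw -7.429405142209939 mid [0.6319416  0.22552717 0.064     ]
width 0.07217274556701395 yaw -7.697088231617315
valley [0.67867584 0.21977463 0.036     ] [0.60174987 0.23035807 0.036     ]
```

step_arm --pt "3 0.1 0 0 0 -0.005 1" --pt "7 0.2 0 0 0 -0.005 1" --pt "10 0.3 0 0 0 -0.005 1" --pt "11.8 0.3 -1 0 0 -0.005 1" --pt "11.8 0.3 -4 0 0 -0.005 1" --pt "11.8 0.3 -7 0 0 -0.005 1" --pt "11.8 0.3 -10 0 0 -0.005 1" --pt "11.8 0.3 -13 0 0 -0.005 1" --pt "11.8 0.3 -15 0 0 -0.005 1" --pt "11.8 0.3 -15 0 0 -0.005 1"

```text
time_s: 10.3
eef_pos: [0.6295, 0.2242, 0.0996]
ee_rot: [0.045, -0.703, 0.047, 0.708]
ft_force: [-0.9, -0.2, -1.6]
finger_gap: 0.528
```

step_arm --pt "0 0 -0.5 0 0 0 1" --pt "0 0 -1 0 0 0 1" --pt "0 0 -1.5 0 0 0 1" --pt "0 0 -1.5 0 0 0 1" --pt "0 0 -1.5 0 0 0 1" --pt "0 0 -1.5 0 0 0 1" --pt "0 0 -1.5 0 0 0 1" --pt "0 0 -1.5 0 0 0 1" --pt "0 0 -1.5 0 0 0 1" --pt "0 0 -1.5 0 0 0 1"

```text
time_s: 11.3
eef_pos: [0.6317, 0.2253, 0.0884]
ee_rot: [-0.046, 0.706, -0.046, -0.706]
ft_force: [0.4, -1.2, -1.5]
finger_gap: 0.521
```

```bash
python3 - <<'E'
from h import *
from scipy.spatial.transform import Rotation as Ro
o=r.get_obs();q=o['ee_rot'];M=Ro.from_quat(np.r_[q[1:],q[0]]).as_matrix()
print(o['time_s'],o['eef_pos'],o['ft_force'],o['wrist_torque'],'yaw',np.degrees(np.arctan2(M[1,1],M[0,1])),M[2].round(4))
p,d=cap('wrist'); np.savez('wpose.npz',M=M,t=o['eef_pos'])
s,_=cap('scene')
cv2.imwrite('pics/w3.png',np.hstack([cv2.resize(p[80:330,200:440],(420,438)),cv2.resize(s[180:262,370:450],None,fx=5.341,fy=5.341,interpolation=cv2.INTER_CUBIC)[:438,:380]])[...,::-1])
E
```

```text
11.3 [0.63169544 0.2253458  0.0883731 ] [ 0.44093843 -1.18348241 -1.4947502 ] [ 0.06035746 -0.01860986  0.01124947] yaw -97.51748035988857 [-1.e+00  1.e-04 -1.e-04]
```

View pics/w3.png

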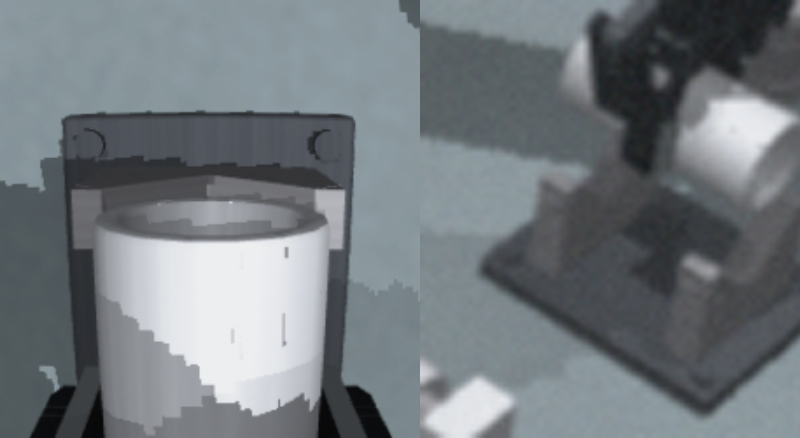

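step_arm --pt "0 0 -0.6 0 0 0 1" --pt "0 0 -1.2 0 0 0 1" --pt "0 0 -1.8 0 0 0 1" --pt "0 0 -2.4 0 0 0 1" --pt "0 0 -2.8 0 0 0 1" --pt "0 0 -3.1 0 0 0 1" --pt "0 0 -3.2 0 0 0 1" --pt "0 0 -3.3 0 0 0 1" --pt "0 0 -3.3 0 0 0 1" --pt "0 0 -3.3 0 0 0 1"

```text
time_s: 12.4
eef_pos: [0.6318, 0.2254, 0.0556]
ee_rot: [-0.046, 0.706, -0.046, -0.705]
ft_force: [0.9, -0.1, -2.6]
finger_gap: 0.524
```

step_arm --pt "0 0 -0.05 0 0 0 1" --pt "0 0 -0.1 0 0 0 1" --pt "0 0 -0.15 0 0 0 1" --pt "0 0 -0.2 0 0 0 1" --pt "0 0 -0.25 0 0 0 1" --pt "0 0 -0.3 0 0 0 1" --pt "0 0 -0.3 0 0 0 1" --pt "0 0 -0.3 0 0 0 1" --pt "0 0 -0.3 0 0 0 1" --pt "0 0 -0.3 0 0 0 1"

```text
time_s: 13.4
eef_pos: [0.6317, 0.2254, 0.0524]
ee_rot: [-0.046, 0.706, -0.046, -0.706]
ft_force: [-0.4, 0.1, -2.3]
finger_gap: 0.524
```

step_arm --pt "0 0 -0.03 0 0 0 1" --pt "0 0 -0.06 0 0 0 1" --pt "0 0 -0.09 0 0 0 1" --pt "0 0 -0.12 0 0 0 1" --pt "0 0 -0.15 0 0 0 1" --pt "0 0 -0.18 0 0 0 1" --pt "0 0 -0.2 0 0 0 1" --pt "0 0 -0.2 0 0 0 1" --pt "0 0 -0.2 0 0 0 1" --pt "0 0 -0.2 0 0 0 1"

```text
time_s: 14.4
eef_pos: [0.6317, 0.2254, 0.0503]
ee_rot: [-0.046, 0.706, -0.046, -0.706]
ft_force: [0.2, 0.1, -2.0]
finger_gap: 0.527
```

step_arm --pt "0 0 -0.02 0 0 0 1" --pt "0 0 -0.04 0 0 0 1" --pt "0 0 -0.06 0 0 0 1" --pt "0 0 -0.08 0 0 0 1" --pt "0 0 -0.1 0 0 0 1" --pt "0 0 -0.1 0 0 0 1" --pt "0 0 -0.1 0 0 0 1" --pt "0 0 -0.1 0 0 0 1" --pt "0 0 -0.1 0 0 0 1" --pt "0 0 -0.1 0 0 0 1"

```text
time_s: 15.4
eef_pos: [0.6319, 0.2258, 0.0497]
ee_rot: [-0.046, 0.706, -0.046, -0.705]
ft_force: [-0.0, 1.5, 3.2]
finger_gap: 0.519
```

step_arm --pt "0 0.01 0 0 0 0 1" --pt "0 0.02 0 0 0 0 1" --pt "0 0.02 -0.01 0 0 0 1" --pt "0 0.02 -0.02 0 0 0 1" --pt "0 0.02 -0.03 0 0 0 1" --pt "0 0.02 -0.04 0 0 0 1" --pt "0 0.02 -0.04 0 0 0 1" --pt "0 0.02 -0.04 0 0 0 1" --pt "0 0.02 -0.04 0 0 0 1" --pt "0 0.02 -0.04 0 0 0 1"

```text
time_s: 16.4
eef_pos: [0.632, 0.226, 0.0495]
ee_rot: [-0.047, 0.706, -0.046, -0.705]
ft_force: [0.2, 1.9, 5.5]
finger_gap: 0.521
```

```bash
python3 - <<'E'
from h import *
F=[];T=[]
for i in range(4):
    r.camera('top') if i else None
    o=r.get_obs();F.append(o['ft_force']);T.append(o['wrist_torque'])
print(o['time_s'],o['eef_pos'],np.mean(F,0),np.std(F,0),np.mean(T,0))
E
```

```text
16.55 [0.63199254 0.22604387 0.04945068] [0.36087285 2.43834721 5.44775984] [0.37211049 0.67247748 0.34096423] [0.37880279 0.04085606 0.00682934]
```

step_arm --pt "0 0.01 0 0 0 0 1" --pt "0 0.02 0 0 0 0 1" --pt "0 0.03 0 0 0 0 1" --pt "0 0.04 0 0 0 0 1" --pt "0 0.04 -0.01 0 0 0 1" --pt "0 0.04 -0.02 0 0 0 1" --pt "0 0.04 -0.03 0 0 0 1" --pt "0 0.04 -0.03 0 0 0 1" --pt "0 0.04 -0.03 0 0 0 1" --pt "0 0.04 -0.03 0 0 0 1"

```text
time_s: 17.55
eef_pos: [0.632, 0.2261, 0.0494]
ee_rot: [-0.046, 0.706, -0.046, -0.705]
ft_force: [-0.2, 1.4, 6.6]
finger_gap: 0.522
```

```bash
cat > f.py <<'E'
from h import *
F=[];T=[]
for i in range(4):
    r.camera('top') if i else None
    o=r.get_obs();F.append(o['ft_force']);T.append(o['wrist_torque'])
print(o['time_s'],o['eef_pos'],np.mean(F,0),np.std(F,0),np.mean(T,0))
E
python3 f.py
```

```text
17.7 [0.6320241  0.22608863 0.04938477] [-0.7340868   1.57467553  6.9160977 ] [0.46301066 0.52512101 0.2992092 ] [ 0.24157494  0.15936447 -0.01652197]
```

step_arm --pt "0 0.02 0 0 0 0 1" --pt "0 0.04 0 0 0 0 1" --pt "0 0.06 -0.02 0 0 0 1" --pt "0 0.08 -0.04 0 0 0 1" --pt "0 0.08 -0.06 0 0 0 1" --pt "0 0.08 -0.08 0 0 0 1" --pt "0 0.08 -0.1 0 0 0 1" --pt "0 0.08 -0.1 0 0 0 1" --pt "0 0.08 -0.1 0 0 0 1" --pt "0 0.08 -0.1 0 0 0 1"

```text
time_s: 18.7
eef_pos: [0.632, 0.2261, 0.0493]
ee_rot: [-0.046, 0.706, -0.047, -0.705]
ft_force: [-2.3, -0.7, 12.3]
finger_gap: 0.524
```

```bash
python3 f.py
```

```text
18.85 [0.63201535 0.22614397 0.04927546] [-3.05439181 -0.75943119 12.65435396] [0.55436936 0.24716921 0.24359462] [-0.13462219  0.56944866 -0.01356707]
```

step_arm --pt "-0.02 0 0 0 0 0 1" --pt "-0.04 -0.01 0 0 0 0 1" --pt "-0.06 -0.02 -0.01 0 0 0 1" --pt "-0.08 -0.02 -0.02 0 0 0 1" --pt "-0.1 -0.02 -0.03 0 0 0 1" --pt "-0.1 -0.02 -0.04 0 0 0 1" --pt "-0.1 -0.02 -0.04 0 0 0 1" --pt "-0.1 -0.02 -0.04 0 0 0 1" --pt "-0.1 -0.02 -0.04 0 0 0 1" --pt "-0.1 -0.02 -0.04 0 0 0 1"

```text
time_s: 19.85
eef_pos: [0.632, 0.2261, 0.0493]
ee_rot: [-0.046, 0.707, -0.047, -0.705]
ft_force: [-2.3, 0.2, 13.3]
finger_gap: 0.521
```

```bash
sed -i '$a s,_=cap("scene");p,_=cap("top");w,_=cap("wrist");cv2.imwrite("pics/end.png",np.hstack([cv2.resize(p[150:240,200:300],(400,360),interpolation=2),cv2.resize(w[80:296,200:440],(400,360))])[...,::-1]);cv2.imwrite("pics/endscene.png",s[...,::-1])' f.py; python3 f.py
```

```text
20.0 [0.63204605 0.22613791 0.0492798 ] [-1.09535856 -0.02037498 12.62236743] [0.70906099 0.35680447 0.57821979] [-0.06684217  0.25499343  0.00311525]
```

View pics/endscene.png

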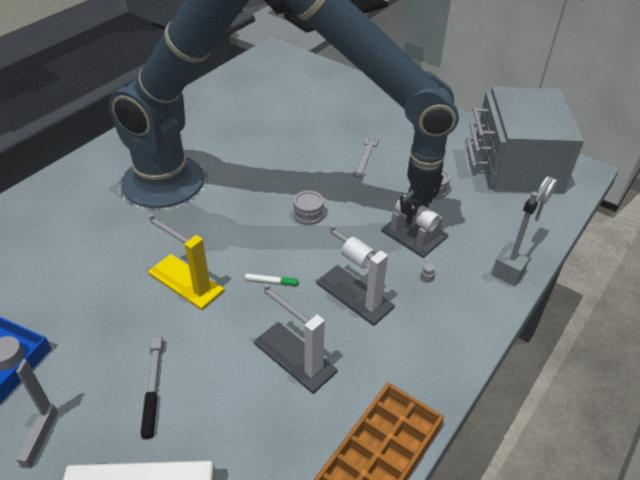

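View pics/end.png

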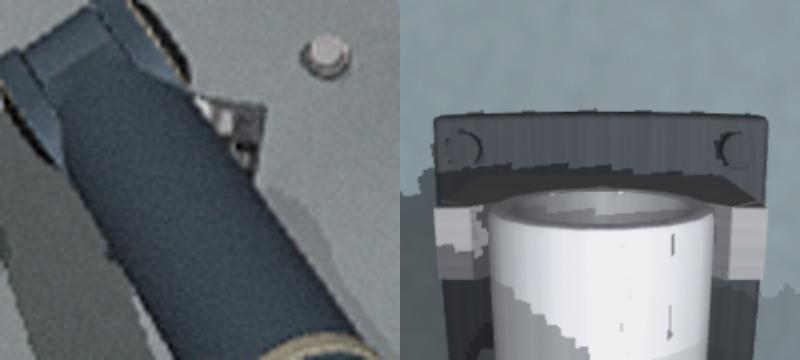

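The sleeve sits between the saddles and the other objects have not moved. In the wrist crop the sleeve crown's far rim is at (600,188), and the far saddle's top edges are at rows 207 and 278. I add a little more press and check centring along the V.

step_arm --pt "-0.02 0 -0.01 0 0 0 1" --pt "-0.04 0 -0.02 0 0 0 1" --pt "-0.04 0 -0.03 0 0 0 1" --pt "-0.04 0 -0.04 0 0 0 1" --pt "-0.04 0 -0.04 0 0 0 1" --pt "-0.04 0 -0.04 0 0 0 1" --pt "-0.04 0 -0.04 0 0 0 1" --pt "-0.04 0 -0.04 0 0 0 1" --pt "-0.04 0 -0.04 0 0 0 1" --pt "-0.04 0 -0.04 0 0 0 1"

```text
time_s: 21.15
eef_pos: [0.6321, 0.2261, 0.0493]
ee_rot: [-0.047, 0.707, -0.047, -0.704]
ft_force: [-0.8, -0.7, 14.0]
finger_gap: 0.524
```

```bash
python3 f.py; python3 - <<'E'
from h import *
from scipy.spatial.transform import Rotation as Ro
o=r.get_obs();q=o['ee_rot'];M=Ro.from_quat(np.r_[q[1:],q[0]]).as_matrix();t=o['eef_pos']
a=np.radians(-7.5);e=np.array([np.cos(a),np.sin(a)])
for n,u,v,z in(('crown',320,80+188*.6,.0915),('outer',440-27,204.2,.064),('inner',440-27,246.8,.064)):
    print(n,((ray(u,v,z,M,t)[:2]-t[:2])@e*1000).round(1))
E
```

```text
21.3 [0.63205823 0.22610622 0.04926383] [-0.45988611 -0.68344479 13.66686498] [0.20260827 0.31825449 0.31188786] [-0.17138344  0.21362865 -0.00602172]
crown 55.4
outer 47.2
inner 31.2
```

```bash
python3 - <<'E'
from h import *
from scipy.spatial.transform import Rotation as Ro
o=r.get_obs();q=o['ee_rot'];M=Ro.from_quat(np.r_[q[1:],q[0]]).as_matrix();t=o['eef_pos']
a=np.radians(-7.5);e=np.array([np.cos(a),np.sin(a)])
for n,u,v,z in(('crown',320,80+229*.6,.0915),('crown row 232',320,80+232*.6,.0915),('bore bottom outer',320,80+188*.6,.0455),('bore L',200+489*.6-240,80+212*.6,.0685)):
    print(n,((ray(u,v,z,M,t)[:2]-t[:2])@e*1000).round(1))
p,_=load('wrist');cv2.imwrite('pics/rim.png',cv2.resize(p[180:235,240:400],None,fx=5,fy=5,interpolation=cv2.INTER_CUBIC)[...,::-1])
E
```

```text
crown 48.5
crown row 232 48.0
bore bottom outer 48.2
bore L 47.0
```

View pics/rim.png

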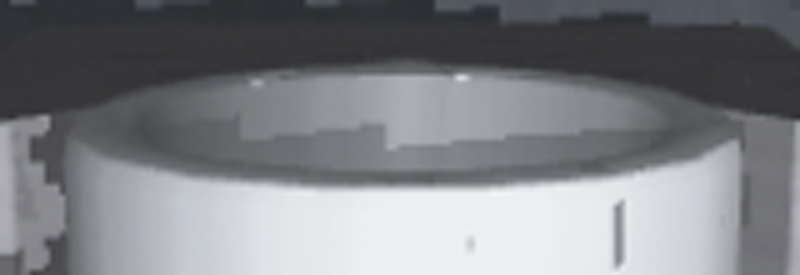

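```bash
python3 -c "
from bench import r
o=r.get_obs();print(o['time_s'],o['ft_force'],o['finger_gap']);print(r.finish_job())"
```

```text
21.45 [-1.20965255 -0.21219686 13.44760794] 0.5227028005911399
the job is handed in; nothing more can be done
None
```

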